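Free the ratchet pawl of a sample lift and lower its load

ROBOT

A 6-joint arm with a two-finger parallel gripper is mounted at the origin on a cart in front of the work surface, level with it; the furniture and walls round the work are solid. World frame = base frame: x ahead of the robot, y to its left, z up, the work surface at z = 0. Lengths are in m, angles in rad, forces in N, time in s.
With the tool pointing down it reaches from about 0.25 to 0.725 m from the base axis. Payload 4 kg.
Tool frame: the origin (TCP) lies midway between the tips of the shut fingers; the grasp point (between the pads) lies 19 mm behind it; z points along the fingers, y is the line along which they close (so a half turn about z gives the same grasp; the last joint's range is limited). The gripper opens to 85 mm and grips with 20 to 120 N. Pads are 22 mm wide; open, the fingers measure 114 mm over their backs; the gripper's body (76 mm by 85 mm) begins 54 mm behind the grasp point. The pads swing forward as they close: fully open they stand 13 mm farther back than shut.
Start: joints at [1.287, 0.241, 0.005, 1.335, 0, 1.571], TCP at [0.14, 0.48, 0.231] pointing down, gripper open.
Joint ranges: [-2.72, 2.72], [-1.05, 1.87], [-1.09, 1.28], [-1.99, 2.15], [-1.42, 1.44], [-3.14, 3.14]. Speed limits (rad/s): [2.79, 2.79, 3.14, 3.14, 3.14, 3.14].

INTERFACE

Orientations are given as a unit quaternion [x, y, z, w].
In Python, from workcell import bot, camera, job_done gives the robot as it stands.
- The arm moves only by the tool carry_out, never from a script. Its argument "plan" is a list of rows, each an object of numbers: "dx", "dy", "dz": the shift along the tool's x, y, z in mm; "twist": the turn about the tool's z in degrees; "fingers": the closure, from -1 (fully open) to 1 (shut). In form: [{"dx": .., "dy": .., "dz": .., "twist": .., "fingers": ..}, ...]. A call has exactly 5 rows; each row is the pose to reach, as a shift and turn from the pose commanded when the call began, along the tool's axes at that moment; what a row does not reach only later rows make up. A row lasts 1/12 s, in which the tool goes at most 41.7 mm and 7.16 degrees, less where a joint would pass 70% of its speed; a pose out of reach is approached as far as the arm can. A call with a gripper value outside its range is refused whole. The fingers move at their own pace and stop on an object; the grip force is fixed at half the most. Time passes only in rows, so rows that repeat a pose let the fingers close, or fill a call up. It gives the time, the measured TCP pose, the force, the opening and the grip force at its end, in the units of the state.
- bot.get_obs(): the state, without advancing time (a new reading comes with each control period).
- camera(name): name is "scene" or "top" or "wrist"; returns a dict with "image" (384x512x3 uint8, red, green, blue), "intrinsics" (3x3 intrinsics, pixels), "eye" and "attitude" of the camera in the world. Camera axes: x right, y down, z forward; pixel columns grow to the right and rows downward; lengths in m; the calibration is good to about 2 mm. The wrist camera is an equidistant fisheye: a pixel r from the principal point sees the ray r / f radians off the axis. A picture is of the moment at which its call begins. There is no depth.
- job_done(): hands the job in; it is judged then, once.
The state is a dict: "clock": time; "joint_pos": joint angles; "joint_vel": joint speeds; "tau": joint torques, N m; "eef_pos": TCP position; "tool_rot": TCP orientation; "ft_force": force on the tool from outside, world axes, zero at the start; "ft_torque": the same for the moment, N m; "grip_width": finger opening in m; "grasp_force": force on a finger pad.
Only numpy, scipy, OpenCV 4.12 (cv2) and the standard library are available. Lean on these libraries where they do the work, as an engineer would, in place of code of your own. Each camera call takes 0.05 s, during which the arm holds its last target. There are 200 camera calls.

TASK

The sample lift is held up by its ratchet: with the release rod in hand, reach its steel tip under the orange pawl lever and flick the lever up and over until it stays thrown back; the load must stay up until then, and the hand must never touch the lever. With the pawl free, bring the platform with the sample block gently all the way down (the red knob is there for it). At the end the lever is still thrown back, the block stands on the platform and the rod lies flat on the worktop, clear of the lift.

Things in the scene. Friction and masses are not known exactly. Their poses are not given: they have to be found in the camera images.
- lift: Fixed sample lift. Origin: underside of the base, on the mast axis; its x points away from the operator, z up. White base, 14 mm thick, x -85..+70, y -70..+165 mm. Square aluminium mast 30 x 30 mm, 258 mm high, ratchet teeth on its right (-y) side. A blue carriage slides on it: platform on the left (+y), pawl with orange lever on the right.
- carriage (a joint): Travel of the blue carriage, m: 0 = top (start), 0.096 = fully down on rubber stops. A friction brake holds it where it is left; moving it down takes 4 to 8 N on the knob. With the pawl engaged it stops after about 1 mm; if the pawl is let back in, it catches on the next tooth (24 mm apart).
- pawl (a joint): Angle of the pawl, rad: 0 = engaged, grows as the orange lever swings up and over towards the mast, 1.5 = thrown back on its stop. Loose weighted pivot: let go below about 1.15 it falls back in, beyond that it falls over to 1.5 and stays. Raising it takes about 1 N at the lever.
- pawl_pivot (a point): Point on the pawl's axis (parallel to the lift's x) at the mid-thickness of the lever; on the carriage, 34 mm to the right (-y) of the mast axis, 29 mm in front of it, 189 mm above the worktop at the start.
- lever_mid (a point): On the centreline of the orange lever, 60 mm from the pivot. The lever, 12 mm thick along the lift's x and 9 mm wide, has a 20 mm round end 86 mm from the pivot. Engaged, it points right (-y) from the pivot, rising 30 degrees. It swings in the lift's y-z plane; under, before and behind its outer half the space is free.
- knob_top (a point): Centre of the top of the upright red knob, 25 mm in diameter, 38 mm of it to grip, on an arm in front of the platform (in the lift's frame 85 mm in front of and 115 mm left of the mast axis). At the start 184 mm above the worktop, fully down 88 mm. It moves with the carriage.
- platform (a point): Centre of the top of the blue platform, 90 x 132 mm with a 3.5 mm lip. At the start 134 mm above the worktop, fully down 38 mm.
- sample_block: Orange block of microtubes, 51 x 105 x 31 mm, loose on the lift's platform, long side along the lift's y; origin in the centre of its underside.
- rod: Release rod, 60 g or so, 170 mm long, lying on the worktop in front of the lift. Origin on its underside, half way along; its x points to the steel tip. Black square handle with yellow bands, 18 x 18 mm, from x = -85 to +5 mm; then a round steel shaft 8 mm in diameter to x = +85 mm, its axis 9 mm above the underside.
- rod_tip (a point): End of the rod's steel shaft, on its axis.
- rod_grip (a point): Point on the axis of the rod's black handle to grip it by, 120 mm behind the tip, near its centre of mass.

How it is judged:
On the way, in this order (a step that is already met when the one before it is completed fails the run):
1. the rod bears on the pawl and has raised its lever by 0.3 rad, the rod being off the worktop (value of joint pawl above 0.3 rad and contact force between rod and pawl above 0.05 N and height (world z) of rod_grip above 0.06 m), for 0.05 s.
2. the pawl lever stays thrown back, the rod no longer touching it, the load still up (value of joint pawl above 1.35 rad and contact force between rod and pawl below 0.02 N and value of joint carriage below 0.03 m), for 0.3 s.
3. the platform is fully down (value of joint carriage above 0.088 m), for 0.2 s.
At the end, for the whole second after the job is handed in: The carriage is down to within 8 mm of its stops, the pawl lever is still thrown back (over 1.35 rad), the sample block stands flat on the platform within 30 mm of its centre, the rod lies still and flat on the worktop, not touching the lift (value of joint carriage above 0.088 m and value of joint pawl above 1.35 rad and horizontal distance between sample_block and platform below 0.03 m and z of sample_block in the frame of platform below 0.008 m and angle between sample_block's own z axis and vertical below 0.15 rad and height (world z) of rod_grip between 0 and 0.02 m and height (world z) of rod_tip below 0.02 m and contact force between rod and lift below 0.02 N and linear speed of each of rod, sample_block below 0.02 m/s).
It fails at once if the robot itself touches the pawl or its lever (contact force between any of the fingers, the arm and pawl above 0.5 N).
It fails at once if the load drops or is slammed down, faster than 0.3 m/s (velocity of joint carriage above 0.3 m/s).
It fails at once if the sample block falls off the platform (distance between sample_block and platform above 0.06 m).
It also fails if it takes over 62 s, if anything falls off the work surface, if the arm or the gripper's body presses on something with over 40 N, if the wrist force passes 120 N, or if a joint passes its speed limit or range.

## Working session

There is one attempt and no reset: what is moved stays moved. The work goes in short steps, Python scripts to look and compute and a tool call to move; the robot and the scene stay as the last step left them, time stands still between calls to the robot, and variables do not carry over. Pictures are saved under pics/ and viewed, at most 10 in all, crops included, and the job is handed in when it is done.

Besides the shell and the picture viewer there is one more tool, called after "Emit:" as name(argument=value, ...), one argument or row to a line, values as JSON. carry_out: Moves the arm, as the interface text tells. Its arguments: {"type":"object","properties":{"plan":{"type":"array","items":{"type":"object","properties":{"dx":{"type":"number"},"dy":{"type":"number"},"dz":{"type":"number"},"twist":{"type":"number"},"fingers":{"type":"number"}}}}},"required":["plan"]}

```bash
ls; mkdir -p pics
python3 - <<'E'
from workcell import bot,camera
import cv2,numpy as np
print(bot.get_obs())
ims=[]
for n in("scene","top"):
    c=camera(n); cv2.imwrite(f"pics/{n}0.png",c["image"][:,:,::-1]); print(n,c["intrinsics"],c["eye"],c["attitude"])
E
```

```text
pics
{'clock': 0.0, 'joint_pos': array([1.28700855e+00, 2.41420450e-01, 3.72963488e-03, 1.33520117e+00,
       1.54595455e-05, 1.57081061e+00]), 'joint_vel': array([ 0.00024857, -0.00230218, -0.00055927, -0.00091469,  0.00217031,
        0.0009681 ]), 'tau': array([-1.37337778e-03, -3.72316325e+01,  2.52408886e+01,  1.68764050e-02,
        5.23605377e-05,  9.35322561e-06]), 'eef_pos': array([0.13981596, 0.47939706, 0.23041129]), 'tool_rot': array([ 1.41425220e-01,  9.89948387e-01, -1.03620593e-03, -1.55826754e-04]), 'ft_force': array([-0.97788094, -0.14827489, -0.39216678]), 'ft_torque': array([-0.00136035,  0.05376159, -0.00312393]), 'grasp_force': 0.0, 'grip_width': 0.08543124817040346}
scene [[479.55215141   0.         252.73613588]
 [  0.         479.55215141 187.46734803]
 [  0.           0.           1.        ]] [ 1.13240205 -0.42884415  0.83198535] [ 0.74860312  0.55737843 -0.21361159 -0.28860484]
top [[476.85804157   0.         259.05511264]
 [  0.         476.85804157 181.92377035]
 [  0.           0.           1.        ]] [ 0.46196356 -0.27244665  1.03819132] [ 0.71464652 -0.69822407  0.03103662 -0.02828831]
```

View pics/scene0.png

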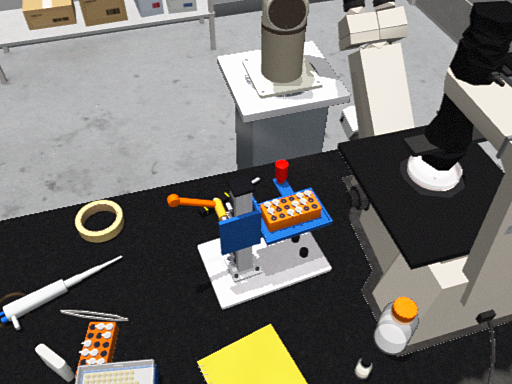

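View pics/top0.png

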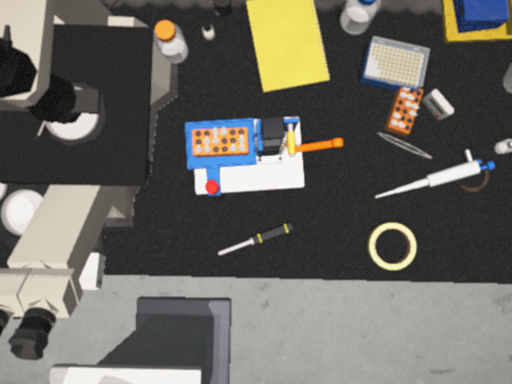

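The scene view has the lift at centre (mast ~(240,235)), lever end ~(173,201) and red knob (281,172). In the top view the rod runs from its tip ~(220,253) to the handle end ~(291,228), the knob is at (212,187) and the lever end at (338,142). Next I'll measure these points.

```bash
cat > h.py <<'E'
import numpy as np,cv2
from scipy.spatial.transform import Rotation as R
from workcell import bot,camera
def ray(c,u,v):
    K=c["intrinsics"]; d=R.from_quat(c["attitude"]).apply([(u-K[0,2])/K[0,0],(v-K[1,2])/K[1,1],1.]); return np.array(c["eye"]),d
def onz(c,u,v,z):
    e,d=ray(c,u,v); return e+d*(z-e[2])/d[2]
def proj(c,p):
    q=R.from_quat(c["attitude"]).inv().apply(np.array(p)-c["eye"]); K=c["intrinsics"]; return np.array([K[0,0]*q[0]/q[2]+K[0,2],K[1,1]*q[1]/q[2]+K[1,2]])
def tri(*L):
    A=0;b=0
    for c,u,v in L:
        e,d=ray(c,u,v); d/=np.linalg.norm(d); P=np.eye(3)-np.outer(d,d); A=A+P;b=b+P@e
    p=np.linalg.solve(A,b); return p,[np.round(proj(c,p)-[u,v],1) for c,u,v in L]
def blobs(c,lo,hi,amin=10,box=None):
    h=cv2.cvtColor(c["image"],cv2.COLOR_RGB2HSV); m=cv2.inRange(h,np.array(lo),np.array(hi))
    if box: k=np.zeros_like(m);k[box[1]:box[3],box[0]:box[2]]=255;m&=k
    n,l,s,ce=cv2.connectedComponentsWithStats(m); return m,[(np.round(ce[i],1),s[i].tolist()) for i in range(1,n) if s[i][4]>=amin]
def rel(p,yaw=None):
    "world TCP target -> dx,dy,dz mm; yaw = wanted direction of tool x in world, deg"
    o=bot.get_obs(); r=R.from_quat(o["tool_rot"]); d=r.inv().apply(np.array(p)-o["eef_pos"])*1000
    x=r.apply([1,0,0]); y0=np.degrees(np.arctan2(x[1],x[0])); return np.round(d,1),round(y0,1),o["joint_pos"].round(2)
E
cat > a.py <<'E'
from h import *
t=camera("top");s=camera("scene")
for n,c in(("t",t),("s",s)):
    print(n,"base",proj(c,[0,0,0]).round(),"tcp",proj(c,[.14,.48,.23]).round())
    for k,lo,hi in(("red",(0,150,60),(3,255,255)),("red2",(175,150,60),(180,255,255)),("orange",(4,180,120),(17,255,255)),("blue",(100,120,60),(120,255,255)),("yel",(22,120,80),(32,255,255))):
        print(k,[(b[0].tolist(),b[1]) for b in blobs(c,lo,hi,8,(150,100,370,300))[1]])
# white base corners in top
m,b=blobs(t,(0,0,140),(180,40,255),400,(180,100,320,210)); print("white",b)
big=cv2.resize(t["image"][100:270,170:360],None,fx=4,fy=4,interpolation=cv2.INTER_CUBIC)[:600]
cv2.imwrite("pics/topc.png",cv2.resize(t["image"][105:265,180:355],None,fx=3.7,fy=3.7,interpolation=cv2.INTER_CUBIC)[:,:,::-1])
cv2.imwrite("pics/scenec.png",cv2.resize(s["image"][150:310,155:345],None,fx=3.7,fy=3.7,interpolation=cv2.INTER_CUBIC)[:,:,::-1])
E
python3 a.py
```

```text
t base [121. 441.] tcp [-210.  410.]
red [([211.4, 186.7], [206, 181, 12, 12, 109])]
red2 []
orange [([319.2, 145.2], [295, 138, 49, 14, 345]), ([227.8, 153.2], [209, 152, 38, 3, 53]), ([200.4, 154.6], [195, 154, 11, 2, 14])]
blue [([222.5, 145.6], [184, 117, 80, 68, 1970]), ([289.8, 121.6], [283, 119, 15, 11, 73]), ([215.4, 194.2], [208, 190, 14, 7, 34])]
yel [([290.9, 142.1], [288, 132, 7, 22, 126]), ([285.8, 227.6], [283, 223, 6, 10, 29]), ([259.3, 237.7], [257, 233, 6, 10, 27])]
s base [281.  74.] tcp [475.  -1.]
red [([281.1, 169.8], [275, 160, 14, 23, 242])]
red2 []
orange [([189.7, 201.5], [167, 194, 49, 14, 361]), ([289.0, 198.5], [286, 195, 8, 8, 15]), ([290.9, 219.4], [261, 206, 60, 26, 489]), ([278.0, 215.8], [276, 213, 5, 6, 8]), ([270.2, 216.6], [269, 214, 3, 7, 8])]
blue [([265.0, 224.3], [218, 178, 116, 77, 2705])]
yel [([226.4, 194.1], [224, 192, 6, 5, 16]), ([219.3, 207.5], [214, 199, 12, 18, 115]), ([206.0, 208.4], [204, 207, 5, 4, 12])]
white [(array([264.7, 173.7]), [220, 147, 85, 46, 2600])]
```

View pics/topc.png

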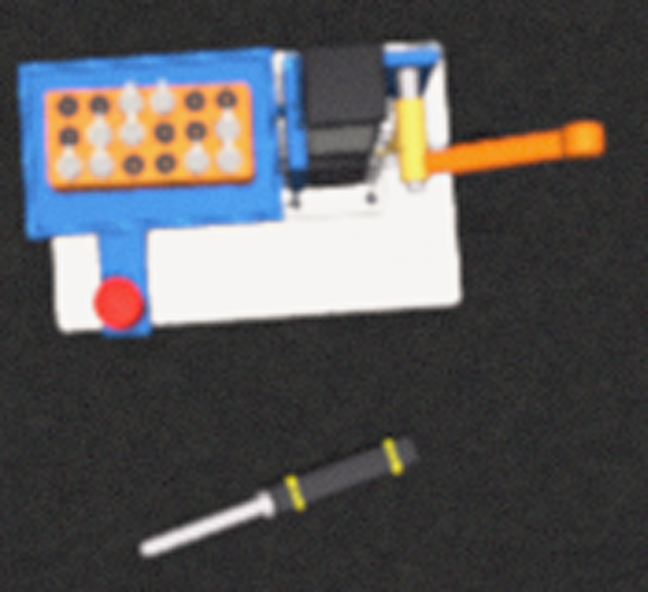

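View pics/scenec.png

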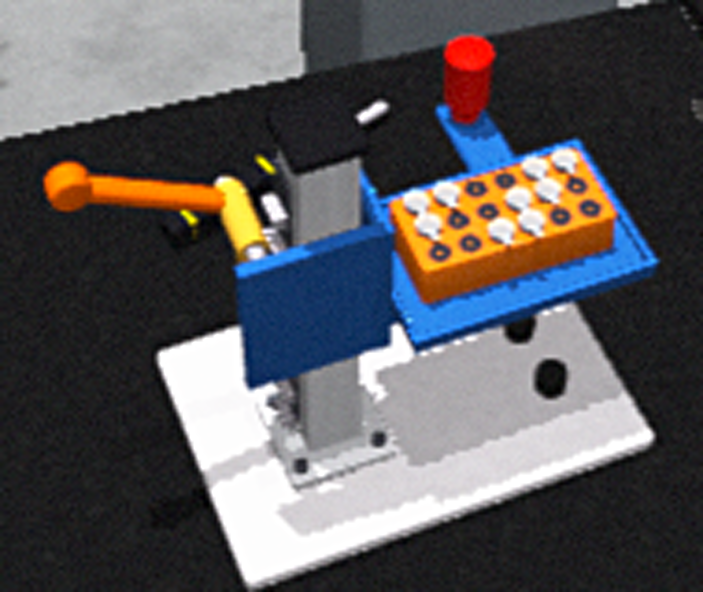

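The crops give the lever end at top px (337.8,142.3) and scene px (173.4,200.3), and the knob top at (211.9,186.4) and (282,163.5). The front base corners are at top px (304.3,186.1) and (196.8,193.9), and the rod tip is at (218.9,253.4).

```bash
cat > b.py <<'E'
from h import *
t=camera("top");s=camera("scene")
a=onz(t,304.3,186.1,.014);b=onz(t,196.8,193.9,.014); print("front corners",a,b,np.linalg.norm(a-b))
k,_=tri((t,211.9,186.4),(s,282,163.5));print("knob",k,_, onz(t,211.9,186.4,.184))
l,_=tri((t,337.8,142.3),(s,173.4,200.3));print("lever end",l,_)
ey=(b-a)/np.linalg.norm(b-a); ang=np.arctan2(-ey[0],ey[1]); print("lift yaw deg",np.degrees(ang))
ex=np.array([ey[1],-ey[0],0])
o1=onz(t,304.3,186.1,.014)+.070*ey+.085*ex; o2=onz(t,211.9,186.4,.184)-.115*ey+.085*ex
o3=onz(t,337.8,142.3,.232)+.1085*ey+.029*ex
print("origin est",o1,o2,o3)
tip=onz(t,218.9,253.4,.009);b1=onz(t,259.3,237.7,.013);b2=onz(t,285.8,227.6,.013);end=onz(t,291.5,226.3,.010)
print("rod",tip,b1,b2,end,np.linalg.norm(tip-end))
d=(b2-tip)[:2];d/=np.linalg.norm(d);print("dir handle->tip",-d,np.degrees(np.arctan2(-d[1],-d[0])),"grip",tip[:2]+.12*d)
print(rel([.3,-.2,.25]))
E
python3 b.py
```

```text
front corners [ 0.54141771 -0.37311254  0.014     ] [ 0.51919542 -0.14225018  0.014     ] 0.23192942296592917
knob [ 0.524618   -0.18833695  0.17935901] [array([-0.9, -0.3]), array([-0.9,  0.1])] [ 0.5238049  -0.19048828  0.184     ]
lever end [ 0.60153344 -0.4066763   0.23006176] [array([-0.9, -0.2]), array([-0.9, -0. ])]
lift yaw deg 5.498222151971434
origin est [ 0.6193196  -0.29529033  0.014     ] [ 0.61943254 -0.29681492  0.184     ] [ 0.61941605 -0.29706733  0.232     ]
rod [ 0.39324617 -0.1931515   0.009     ] [ 0.42870215 -0.27871755  0.013     ] [ 0.45148212 -0.3349417   0.013     ] [ 0.45451196 -0.34731583  0.01      ] 0.16589496034623505
dir handle->tip [-0.37992271  0.92501823] 112.32889533836716 grip [ 0.4388369  -0.30415369]
(array([-344. , -607.8,  -18.6]), np.float64(163.7), array([ 1.29,  0.24,  0.  ,  1.34, -0.  ,  1.57]))
```

The lift origin comes out at (0.619,-0.296) with yaw 5.5°. Three independent estimates agree within 2 mm, the base width measures 232 mm against 235, and the rod 166 mm against 170. Next I need the extent of the microscope that lies between the arm and the work.

Run:
```python
from h import *
t=camera("top");s=camera("scene");w=camera("wrist")
a=cv2.resize(t["image"][0:384,0:250],(391,600));b=cv2.resize(s["image"][0:280,325:512],(400,600))
cv2.imwrite("pics/mic.png",np.hstack([a,b])[:,:,::-1]); print(w["intrinsics"],w["eye"],w["attitude"])
cv2.imwrite("pics/w0.png",w["image"][:,:,::-1])
```

```text
[[297.31863964   0.         260.91918929]
 [  0.         297.31863964 196.4834365 ]
 [  0.           0.           1.        ]] [0.0776115  0.49840454 0.37237826] [0.79279268 0.59467261 0.0799738  0.10699744]
```

View pics/mic.png

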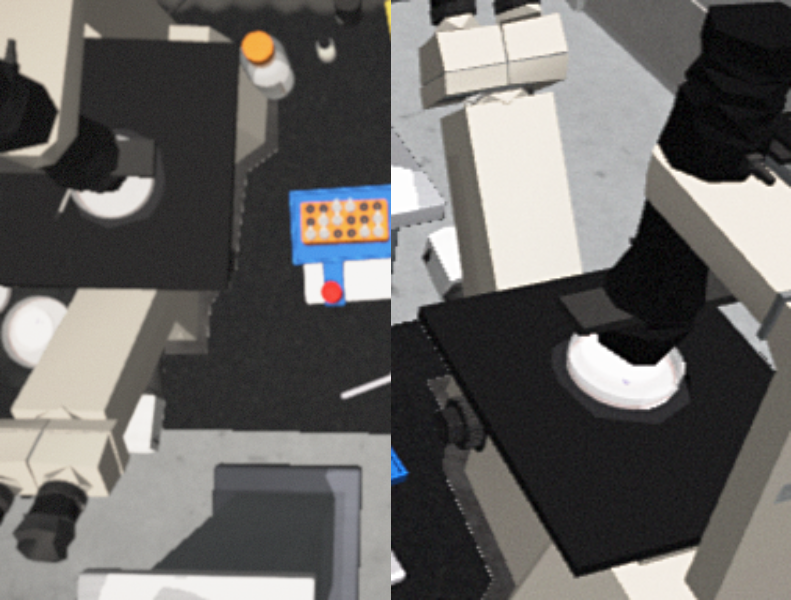

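View pics/w0.png

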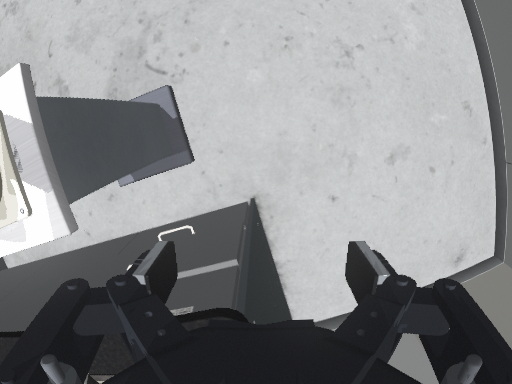

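Run:
```python
from h import *
t=camera("top");s=camera("scene")
for n,a,b in(("block corner",(70,271),(343.7,23.4)),("low corner",(80,297),(339,50)),("stage near-right corner",(142,185),(339,145)),("stage far-right",(152,28),(412,268))):
    print(n,*tri((t,*a),(s,*b)))
print("eyepiece end for z .35,.45",onz(t,30,355,.35),onz(t,30,355,.45),onz(t,52,315,.35))
```

```text
block corner [ 0.38771185 -0.02195474  0.37298132] [array([3.4, 1. ]), array([ 2.5, -0.7])]
low corner [ 0.33922792 -0.00119112  0.28273899] [array([0.5, 0.1]), array([ 0.4, -0.1])]
stage near-right corner [ 0.52242723 -0.06827583  0.19428349] [array([0.4, 0.1]), array([ 0.4, -0.1])]
stage far-right [ 0.81185723 -0.07172002  0.19052382] [array([-0.3, -0.2]), array([-0.4,  0.1])]
eyepiece end for z .35,.45 [0.26886875 0.04103373 0.35      ] [ 0.29692705 -0.00451761  0.45      ] [0.32448708 0.0135188  0.35      ]
```

Emit:
carry_out(
  plan=[
    {"dz": -30},
    {"dz": -70},
    {"dz": -110},
    {"dz": -150},
    {"dz": -180},
  ],
)

```text
$.plan[0]: bad value
```

Emit:
carry_out(
  plan=[
    {"dz": -40,"dy": -10},
    {"dz": -70,"dy": -30},
    {"dz": -100,"dy": -60},
    {"dz": -110,"dy": -90},
    {"dz": -120,"dy": -100},
  ],
)

```text
$.plan[0]: bad value
```

Run:
```python
from h import *
w=camera("wrist"); s=camera("scene"); cv2.imwrite("pics/w1.png",np.hstack([w["image"],s["image"][:,256:]])[:,:,::-1]); print(rel([.3,0,.5]),bot.get_obs()["eef_pos"],w["eye"],w["attitude"])
```

```text
(array([-288. , -416. , -268.7]), np.float64(163.7), array([1.29, 0.24, 0.  , 1.34, 0.  , 1.57])) [0.14000457 0.48000476 0.23130577] [0.07762157 0.498439   0.37251304] [0.79280495 0.59465627 0.08009442 0.10690702]
```

View pics/w1.png

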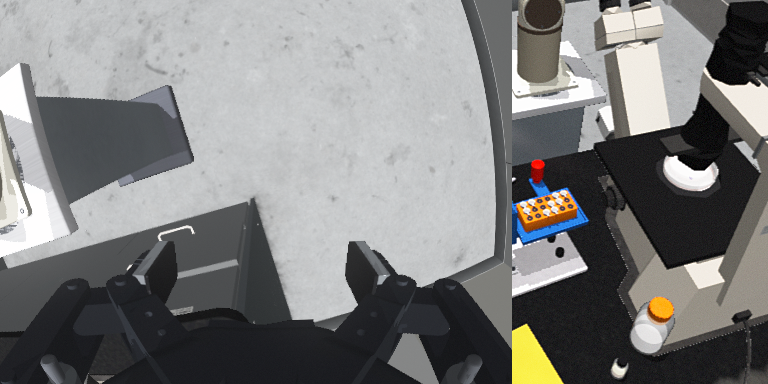

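All fields are needed in every row. That view showed the unmoved start pose: the floor, the cart at left and the open fingers.

Emit:
carry_out(
  plan=[
    {"dx": 0,"dy": 0,"dz": -30,"twist": 0,"fingers": -1},
    {"dx": 0,"dy": 0,"dz": -70,"twist": 0,"fingers": -1},
    {"dx": 0,"dy": 0,"dz": -110,"twist": 0,"fingers": -1},
    {"dx": 0,"dy": 0,"dz": -150,"twist": 0,"fingers": -1},
    {"dx": 0,"dy": 0,"dz": -180,"twist": 0,"fingers": -1},
  ],
)

```text
clock: 1.07
eef_pos: [0.14, 0.4799, 0.4149]
tool_rot: [0.141, 0.99, 0.002, 0.0]
ft_force: [0.2, 1.1, 0.9]
grip_width: 0.0856
grasp_force: 0.0
```

Emit:
carry_out(
  plan=[
    {"dx": 0,"dy": -10,"dz": -40,"twist": 0,"fingers": -1},
    {"dx": 0,"dy": -30,"dz": -70,"twist": 0,"fingers": -1},
    {"dx": 0,"dy": -60,"dz": -100,"twist": 0,"fingers": -1},
    {"dx": 0,"dy": -90,"dz": -110,"twist": 0,"fingers": -1},
    {"dx": 0,"dy": -100,"dz": -120,"twist": 0,"fingers": -1},
  ],
)

```text
clock: 1.48
eef_pos: [0.1111, 0.3809, 0.5348]
tool_rot: [0.141, 0.99, 0.003, 0.0]
ft_force: [0.7, -0.1, 0.1]
grip_width: 0.0857
grasp_force: 0.0
```

Run:
```python
from h import *
w=camera("wrist"); cv2.imwrite("pics/w2.png",w["image"][:,:,::-1]); print(rel([.3,0,.5]),bot.get_obs()["eef_pos"],w["eye"],w["attitude"])
```

```text
(array([-288. , -312.8,   33.8]), np.float64(163.7), array([1.29, 0.13, 0.68, 2.11, 0.  , 1.57])) [0.11101942 0.38067431 0.53624565] [0.04852282 0.39867421 0.67600302] [0.79301411 0.59437201 0.08218137 0.10534112]
```

View pics/w2.png

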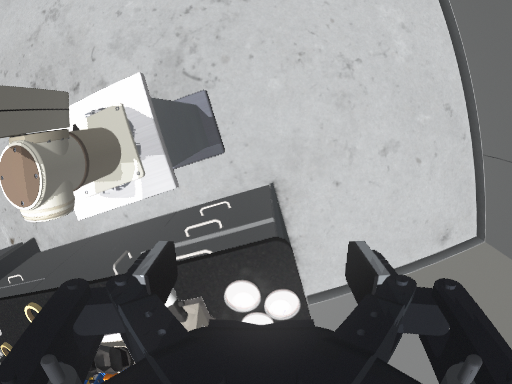

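The wrist view shows the robot base at left, the cart, the worktop edge, and the microscope's eyepieces at about (172,297) with the block at (192,315).

Run:
```python
from h import *
w=camera("wrist");t=camera("top")
def fr(u,v):
    K=w["intrinsics"];x,y=u-K[0,2],v-K[1,2];r=np.hypot(x,y);th=r/K[0,0]
    return np.array(w["eye"]),R.from_quat(w["attitude"]).apply([x/r*np.sin(th),y/r*np.sin(th),np.cos(th)])
e,d=fr(172,291)
for z in(.3,.35,.4,.45,.5): print(z,(e+d*(z-e[2])/d[2]).round(3),onz(t,25,357,z).round(3))
h=fr(45,175);print("check base axis", (h[0]+h[1]*(.2-h[0][2])/h[1][2]).round(3))
```

```text
0.3 [0.255 0.197 0.3  ] [0.252 0.071 0.3  ]
0.35 [0.228 0.224 0.35 ] [0.266 0.048 0.35 ]
0.4 [0.201 0.251 0.4  ] [0.28  0.025 0.4  ]
0.45 [0.173 0.277 0.45 ] [0.294 0.001 0.45 ]
0.5 [0.146 0.304 0.5  ] [ 0.309 -0.022  0.5  ]
check base axis [ 0.012 -0.033  0.2  ]
```

```bash
cat > p.py <<'E'
from h import *
def leg(p,yaw,q):
    a=np.radians(yaw);d=(np.array(q)-p)*1000
    return np.round([d[0]*np.cos(a)+d[1]*np.sin(a),d[0]*np.sin(a)-d[1]*np.cos(a),-d[2]])
E
python3 - <<'E'
from p import *
P=[(.111,.381,.536),(.21,.20,.54),(.27,.03,.54),(.26,-.17,.54),(.36,-.29,.40),(.4388,-.3042,.25)]
Y=[163.7,128.7,112.3,112.3,112.3]
for a,y,b in zip(P,Y,P[1:]): print(leg(a,y,b))
E
```

```text
[-146. -146.   -4.]
[-170.  -59.   -0.]
[-181.  -85.   -0.]
[-149.   47.  140.]
[-43.  68. 150.]
```

Emit:
carry_out(
  plan=[
    {"dx": -29,"dy": -29,"dz": 0,"twist": 7,"fingers": -1},
    {"dx": -58,"dy": -58,"dz": -2,"twist": 14,"fingers": -1},
    {"dx": -87,"dy": -87,"dz": -4,"twist": 21,"fingers": -1},
    {"dx": -116,"dy": -116,"dz": -4,"twist": 28,"fingers": -1},
    {"dx": -144,"dy": -144,"dz": -4,"twist": 35,"fingers": -1},
  ],
)

```text
clock: 2.05
eef_pos: [0.211, 0.2047, 0.5338]
tool_rot: [0.435, 0.901, -0.001, -0.0]
ft_force: [2.1, -0.3, 0.4]
grip_width: 0.0856
grasp_force: 0.0
```

Emit:
carry_out(
  plan=[
    {"dx": -20,"dy": -7,"dz": 0,"twist": 4,"fingers": -1},
    {"dx": -55,"dy": -19,"dz": 0,"twist": 8,"fingers": -1},
    {"dx": -92,"dy": -32,"dz": 0,"twist": 12,"fingers": -1},
    {"dx": -130,"dy": -45,"dz": 0,"twist": 16,"fingers": -1},
    {"dx": -168,"dy": -58,"dz": 0,"twist": 16.4,"fingers": -1},
  ],
)

```text
clock: 2.47
eef_pos: [0.271, 0.0366, 0.5339]
tool_rot: [0.557, 0.83, -0.001, -0.001]
ft_force: [0.8, 1.1, -0.1]
grip_width: 0.0854
grasp_force: 0.0
```

Run:
```python
from p import *
print(rel([.26,-.17,.54]),bot.get_obs()["eef_pos"])
```

```text
(array([-187. ,  -88.4,   -6. ]), np.float64(112.3), array([ 0.13, -0.12,  0.42,  2.11,  0.  ,  1.32])) [0.27096508 0.03656097 0.5339372 ]
```

Emit:
carry_out(
  plan=[
    {"dx": -37,"dy": -17,"dz": 0,"twist": 0,"fingers": -1},
    {"dx": -74,"dy": -35,"dz": 0,"twist": 0,"fingers": -1},
    {"dx": -111,"dy": -53,"dz": 0,"twist": 0,"fingers": -1},
    {"dx": -148,"dy": -71,"dz": 0,"twist": 0,"fingers": -1},
    {"dx": -187,"dy": -88,"dz": 0,"twist": 0,"fingers": -1},
  ],
)

```text
clock: 2.88
eef_pos: [0.2595, -0.17, 0.534]
tool_rot: [0.557, 0.83, 0.0, -0.001]
ft_force: [2.9, 1.3, -0.3]
grip_width: 0.0855
grasp_force: 0.0
```

Emit:
carry_out(
  plan=[
    {"dx": -30,"dy": 10,"dz": 20,"twist": 0,"fingers": -1},
    {"dx": -60,"dy": 20,"dz": 45,"twist": 0,"fingers": -1},
    {"dx": -90,"dy": 29,"dz": 75,"twist": 0,"fingers": -1},
    {"dx": -120,"dy": 38,"dz": 105,"twist": 0,"fingers": -1},
    {"dx": -149,"dy": 47,"dz": 135,"twist": 0,"fingers": -1},
  ],
)

```text
clock: 3.3
eef_pos: [0.3586, -0.2869, 0.3997]
tool_rot: [0.557, 0.83, 0.0, -0.001]
ft_force: [0.5, -0.4, 0.5]
grip_width: 0.0857
grasp_force: 0.0
```

Emit:
carry_out(
  plan=[
    {"dx": -10,"dy": 15,"dz": 35,"twist": 0,"fingers": -1},
    {"dx": -20,"dy": 30,"dz": 70,"twist": 0,"fingers": -1},
    {"dx": -30,"dy": 45,"dz": 105,"twist": 0,"fingers": -1},
    {"dx": -40,"dy": 60,"dz": 140,"twist": 0,"fingers": -1},
    {"dx": -43,"dy": 68,"dz": 170,"twist": 0,"fingers": -1},
  ],
)

```text
clock: 3.72
eef_pos: [0.4377, -0.2989, 0.2277]
tool_rot: [0.557, 0.831, 0.0, -0.002]
ft_force: [-0.2, -0.1, -0.5]
grip_width: 0.0853
grasp_force: 0.0
```

Run:
```python
from p import *
print(rel([.4388,-.3042,-.01]),bot.get_obs()["eef_pos"])
w=camera("wrist"); cv2.imwrite("pics/w3.png",w["image"][:,:,::-1])
```

```text
(array([ -6.4,  -0.4, 237.7]), np.float64(112.3), array([-0.6 ,  0.31,  0.08,  1.35,  0.  ,  0.58])) [ 0.43769136 -0.29885481  0.22771406]
```

Emit:
carry_out(
  plan=[
    {"dx": -6,"dy": 0,"dz": 38,"twist": 0,"fingers": -1},
    {"dx": -6,"dy": 0,"dz": 78,"twist": 0,"fingers": -1},
    {"dx": -6,"dy": 0,"dz": 118,"twist": 0,"fingers": -1},
    {"dx": -6,"dy": 0,"dz": 155,"twist": 0,"fingers": -1},
    {"dx": -6,"dy": 0,"dz": 180,"twist": 0,"fingers": -1},
  ],
)

```text
clock: 4.18
eef_pos: [0.4367, -0.303, 0.0489]
tool_rot: [0.557, 0.831, -0.0, -0.003]
ft_force: [-1.0, 0.3, 0.0]
grip_width: 0.0853
grasp_force: 0.0
```

Emit:
carry_out(
  plan=[
    {"dx": 0,"dy": 0,"dz": 15,"twist": 0,"fingers": -1},
    {"dx": 0,"dy": 0,"dz": 27,"twist": 0,"fingers": -1},
    {"dx": 0,"dy": 0,"dz": 36,"twist": 0,"fingers": -1},
    {"dx": 0,"dy": 0,"dz": 41,"twist": 0,"fingers": -1},
    {"dx": 0,"dy": 0,"dz": 43,"twist": 0,"fingers": -1},
  ],
)

```text
clock: 4.6
eef_pos: [0.4386, -0.3042, 0.0094]
tool_rot: [0.557, 0.831, -0.0, -0.001]
ft_force: [0.4, 0.8, 0.8]
grip_width: 0.0854
grasp_force: 0.0
```

Run:
```python
from p import *
print(rel([.4388,-.3042,0.003]),bot.get_obs()["eef_pos"])
t=camera("top");m,b=blobs(t,(22,120,80),(32,255,255),5,(200,200,320,270)); print(b)
```

```text
(array([-0. ,  0.2,  6.4]), np.float64(112.3), array([-0.61,  0.51, -0.23,  0.83, -0.  ,  0.57])) [ 0.43864559 -0.30423069  0.00941714]
[]
```

Emit:
carry_out(
  plan=[
    {"dx": 0,"dy": 0,"dz": 3,"twist": 0,"fingers": -1},
    {"dx": 0,"dy": 0,"dz": 3,"twist": 0,"fingers": 1},
    {"dx": 0,"dy": 0,"dz": 3,"twist": 0,"fingers": 1},
    {"dx": 0,"dy": 0,"dz": 3,"twist": 0,"fingers": 1},
    {"dx": 0,"dy": 0,"dz": 3,"twist": 0,"fingers": 1},
  ],
)

```text
clock: 5.07
eef_pos: [0.4395, -0.3046, 0.008]
tool_rot: [0.557, 0.831, -0.0, 0.001]
ft_force: [-0.5, 0.1, -0.2]
grip_width: 0.039
grasp_force: 0.0
```

Emit:
carry_out(
  plan=[
    {"dx": 0,"dy": 0,"dz": 0,"twist": 0,"fingers": 1},
    {"dx": 0,"dy": 0,"dz": 0,"twist": 0,"fingers": 1},
    {"dx": 0,"dy": 0,"dz": 0,"twist": 0,"fingers": 1},
    {"dx": 0,"dy": 0,"dz": 0,"twist": 0,"fingers": 1},
    {"dx": 0,"dy": 0,"dz": 0,"twist": 0,"fingers": 1},
  ],
)

```text
clock: 5.48
eef_pos: [0.4395, -0.3046, 0.008]
tool_rot: [0.557, 0.831, 0.0, 0.0]
ft_force: [-0.5, 1.0, 6.1]
grip_width: 0.0159
grasp_force: 61.4
```

```bash
cat >> p.py <<'E'
def L(x,y,z,O=(.6194,-.2965),a=np.radians(5.5)):
    return np.array([O[0]+x*np.cos(a)-y*np.sin(a),O[1]+x*np.sin(a)+y*np.cos(a),z])
E
python3 - <<'E'
from p import *
print(leg(np.array([.4395,-.3046,.008]),112.3,(.41,-.42,.185)))
print(L(-.185,-.094,.185),leg(np.array([.41,-.42,.185]),5.5,L(-.185,-.094,.185)))
E
```

```text
[ -96.  -71. -177.]
[ 0.4442612  -0.40779871  0.185     ] [35. -9. -0.]
```

Emit:
carry_out(
  plan=[
    {"dx": 0,"dy": 0,"dz": -10,"twist": 0,"fingers": 1},
    {"dx": 0,"dy": 0,"dz": -30,"twist": 0,"fingers": 1},
    {"dx": -15,"dy": 3,"dz": -60,"twist": 0,"fingers": 1},
    {"dx": -40,"dy": 7,"dz": -80,"twist": 0,"fingers": 1},
    {"dx": -65,"dy": 11,"dz": -100,"twist": 0,"fingers": 1},
  ],
)

```text
clock: 5.9
eef_pos: [0.4741, -0.3605, 0.1092]
tool_rot: [0.556, 0.831, -0.0, -0.0]
ft_force: [0.8, -1.3, -1.0]
grip_width: 0.0159
grasp_force: 60.7
```

Emit:
carry_out(
  plan=[
    {"dx": -10,"dy": 1,"dz": -20,"twist": 7,"fingers": 1},
    {"dx": -20,"dy": 3,"dz": -40,"twist": 14,"fingers": 1},
    {"dx": -30,"dy": 5,"dz": -60,"twist": 21,"fingers": 1},
    {"dx": -30,"dy": 5,"dz": -70,"twist": 28,"fingers": 1},
    {"dx": -30,"dy": 5,"dz": -77,"twist": 35,"fingers": 1},
  ],
)

```text
clock: 6.32
eef_pos: [0.4906, -0.3872, 0.1863]
tool_rot: [0.783, 0.622, 0.0, 0.001]
ft_force: [-0.1, 1.2, -0.4]
grip_width: 0.0163
grasp_force: 60.7
```

Emit:
carry_out(
  plan=[
    {"dx": 0,"dy": 0,"dz": 0,"twist": 7,"fingers": 1},
    {"dx": 0,"dy": 0,"dz": 0,"twist": 14,"fingers": 1},
    {"dx": 0,"dy": 0,"dz": 0,"twist": 21,"fingers": 1},
    {"dx": 0,"dy": 0,"dz": 0,"twist": 28,"fingers": 1},
    {"dx": 0,"dy": 0,"dz": 0,"twist": 35,"fingers": 1},
  ],
)

```text
clock: 6.73
eef_pos: [0.4896, -0.386, 0.1843]
tool_rot: [0.934, 0.358, -0.0, -0.0]
ft_force: [0.1, -0.2, -1.4]
grip_width: 0.0162
grasp_force: 60.7
```

Emit:
carry_out(
  plan=[
    {"dx": 0,"dy": 0,"dz": 0,"twist": 7,"fingers": 1},
    {"dx": 0,"dy": 0,"dz": 0,"twist": 14,"fingers": 1},
    {"dx": 0,"dy": 0,"dz": 0,"twist": 21,"fingers": 1},
    {"dx": 0,"dy": 0,"dz": 0,"twist": 28,"fingers": 1},
    {"dx": 0,"dy": 0,"dz": 0,"twist": 35,"fingers": 1},
  ],
)

```text
clock: 7.15
eef_pos: [0.4895, -0.3857, 0.184]
tool_rot: [0.998, 0.061, -0.001, -0.001]
ft_force: [-0.2, -1.2, -0.4]
grip_width: 0.0158
grasp_force: 66.8
```

Run:
```python
from p import *
o=bot.get_obs();print(rel(L(-.185,-.094,.185)),o["eef_pos"],o["grip_width"],o["grasp_force"],o["ft_force"])
t=camera("top");s=camera("scene")
cv2.imwrite("pics/rod.png",np.vstack([cv2.resize(t["image"][120:270,230:400],None,fx=2.9,fy=2.0),cv2.resize(s["image"][110:260,120:290],None,fx=2.9,fy=2.0)])[:600,:,::-1])
for c in(t,s): print(proj(c,o["eef_pos"]),proj(c,o["eef_pos"]+.12*R.from_quat(o["tool_rot"]).apply([1,0,0])))
```

```text
(array([-47.6,  16.5,  -1. ]), np.float64(7.0), array([-0.67,  0.51,  0.28,  1.34, -0.  ,  2.35])) [ 0.48950559 -0.38565089  0.18398052] 0.015776849810043493 66.77507042884827 [-0.17614179 -1.2240215  -0.35026141]
[320.29798976 208.04288006] [313.01549538 142.06647185]
[175.82108721 170.40386163] [196.93844509 216.20224378]
```

View pics/rod.png

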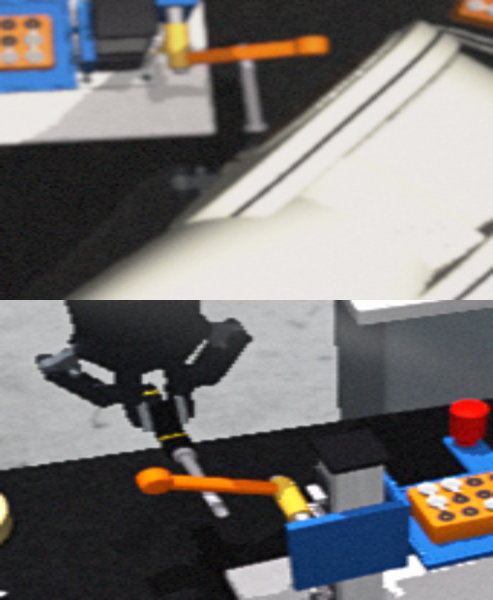

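The scene view shows the rod already lying under the lever, with its tip at scene px (196.6,216.5) where 120 mm from the grip predicts it, and the lever undisturbed. I got a dy sign wrong on the way in, but it did no harm. Now I'll move the rod outward along the lever and straighten it.

Emit:
carry_out(
  plan=[
    {"dx": 0,"dy": 5,"dz": 0,"twist": 1.5,"fingers": 1},
    {"dx": 3,"dy": 10,"dz": 0,"twist": 1.5,"fingers": 1},
    {"dx": 6,"dy": 15,"dz": 0,"twist": 1.5,"fingers": 1},
    {"dx": 8,"dy": 18,"dz": 0,"twist": 1.5,"fingers": 1},
    {"dx": 8,"dy": 18,"dz": 0,"twist": 1.5,"fingers": 1},
  ],
)

```text
clock: 7.67
eef_pos: [0.5008, -0.4039, 0.1841]
tool_rot: [0.999, 0.051, 0.0, 0.0]
ft_force: [-0.2, -0.1, -0.0]
grip_width: 0.0157
grasp_force: 66.8
```

Run:
```python
from p import *
o=bot.get_obs();x=R.from_quat(o["tool_rot"]).apply([1,0,0]);a=np.radians(5.5)
for k in(0,.108,.12):
    d=o["eef_pos"]+k*x-[.6194,-.2965,0];print((np.array([d[0]*np.cos(a)+d[1]*np.sin(a),-d[0]*np.sin(a)+d[1]*np.cos(a),d[2]])*1000).round(1))
t=camera("top");s=camera("scene")
for c,b in((t,(295,130,350,155)),(s,(160,180,220,215))):
    print([(q[0].tolist(),q[1]) for q in blobs(c,(4,180,120),(17,255,255),20,b)[1]])
```

```text
[-128.3  -95.6  184.1]
[-20.3 -94.9 184.1]
[ -8.3 -94.8 184.1]
[([320.7, 144.7], [295, 138, 48, 14, 325])]
[([189.9, 201.7], [167, 194, 49, 14, 344])]
```

Emit:
carry_out(
  plan=[
    {"dx": 0,"dy": -2,"dz": -10,"twist": 0,"fingers": 1},
    {"dx": 0,"dy": -4,"dz": -18,"twist": 0,"fingers": 1},
    {"dx": 0,"dy": -5,"dz": -26,"twist": 0,"fingers": 1},
    {"dx": 0,"dy": -7,"dz": -31,"twist": 0,"fingers": 1},
    {"dx": 0,"dy": -9,"dz": -36,"twist": 0,"fingers": 1},
  ],
)

```text
clock: 8.18
eef_pos: [0.4996, -0.3941, 0.2218]
tool_rot: [0.999, 0.051, 0.001, 0.001]
ft_force: [-0.0, 0.2, -0.2]
grip_width: 0.0161
grasp_force: 66.7
```

Run:
```python
from p import *
s=camera("scene");m,b=blobs(s,(4,180,120),(17,255,255),20,(150,130,235,215));print(b)
t=camera("top");print(blobs(t,(4,180,120),(17,255,255),20,(275,120,350,160))[1])
for th in(30,40,50): print(th,proj(s,L(-.029,-.034-.086*np.cos(np.radians(th)),.189+.086*np.sin(np.radians(th)))).round(1))
```

```text
[(array([192.2, 197.9]), [171, 187, 46, 20, 327])]
[(array([317.5, 144.2]), [293, 137, 46, 15, 313])]
30 [171.9 199.3]
40 [176.1 192.9]
50 [181.6 186.8]
```

The lever end has moved to about (177,193) in the scene view, which is 40° as planned. I'll carry on round the arc.

Emit:
carry_out(
  plan=[
    {"dx": 0,"dy": -6,"dz": -9,"twist": 0,"fingers": 1},
    {"dx": 0,"dy": -14,"dz": -16,"twist": 0,"fingers": 1},
    {"dx": 0,"dy": -22,"dz": -21,"twist": 0,"fingers": 1},
    {"dx": 0,"dy": -32,"dz": -25,"twist": 0,"fingers": 1},
    {"dx": 0,"dy": -40,"dz": -28,"twist": 0,"fingers": 1},
  ],
)

```text
clock: 8.7
eef_pos: [0.4954, -0.353, 0.2494]
tool_rot: [0.999, 0.051, 0.0, 0.0]
ft_force: [-0.1, -0.0, -0.0]
grip_width: 0.016
grasp_force: 66.8
```

Emit:
carry_out(
  plan=[
    {"dx": 0,"dy": -8,"dz": -1,"twist": 0,"fingers": 1},
    {"dx": 0,"dy": -13,"dz": -1,"twist": 0,"fingers": 1},
    {"dx": 0,"dy": -18,"dz": -1,"twist": 0,"fingers": 1},
    {"dx": 0,"dy": -20,"dz": -1,"twist": 0,"fingers": 1},
    {"dx": 0,"dy": -20,"dz": -1,"twist": 0,"fingers": 1},
  ],
)

```text
clock: 9.12
eef_pos: [0.4932, -0.3338, 0.2492]
tool_rot: [0.999, 0.051, -0.0, -0.0]
ft_force: [0.5, 0.3, -0.5]
grip_width: 0.0161
grasp_force: 66.8
```

Run:
```python
from p import *
s=camera("scene");m,b=blobs(s,(4,180,120),(17,255,255),15,(150,110,260,215));print(b)
t=camera("top");print(blobs(t,(4,180,120),(17,255,255),15,(262,100,350,160))[1])
for th in(90,100,110,116): print(th,*[proj(c,L(-.029,-.034-.086*np.cos(np.radians(th)),.189+.086*np.sin(np.radians(th)))).round(1) for c in(s,t)])
```

```text
[(array([235.3, 169.3]), [227, 161, 16, 18, 154]), (array([222.2, 194.2]), [216, 182, 13, 22, 114])]
[(array([274.5, 143.9]), [267, 139, 19, 11, 122])]
90 [213.2 168.9] [296.1 141.2]
100 [221.9 167. ] [286.9 141.9]
110 [230.3 166.3] [277.9 143. ]
116 [235.  166.5] [272.7 143.7]
```

The lever end now sits at scene px (235,169), matching the 116° stop, so it's thrown back. I'll retreat and lay the rod down to the right.

Emit:
carry_out(
  plan=[
    {"dx": 0,"dy": 15,"dz": 0,"twist": 0,"fingers": 1},
    {"dx": -10,"dy": 40,"dz": 0,"twist": 0,"fingers": 1},
    {"dx": -35,"dy": 65,"dz": 0,"twist": 0,"fingers": 1},
    {"dx": -60,"dy": 90,"dz": 0,"twist": 0,"fingers": 1},
    {"dx": -74,"dy": 109,"dz": 10,"twist": 0,"fingers": 1},
  ],
)

```text
clock: 9.63
eef_pos: [0.4293, -0.4535, 0.2411]
tool_rot: [0.999, 0.05, 0.001, 0.002]
ft_force: [-0.2, -1.1, -0.2]
grip_width: 0.0158
grasp_force: 66.8
```

Emit:
carry_out(
  plan=[
    {"dx": 0,"dy": 0,"dz": 30,"twist": 0,"fingers": 1},
    {"dx": 0,"dy": 0,"dz": 70,"twist": 0,"fingers": 1},
    {"dx": 0,"dy": 0,"dz": 110,"twist": 0,"fingers": 1},
    {"dx": 0,"dy": 0,"dz": 150,"twist": 0,"fingers": 1},
    {"dx": 0,"dy": 0,"dz": 180,"twist": 0,"fingers": 1},
  ],
)

```text
clock: 10.05
eef_pos: [0.429, -0.4497, 0.0556]
tool_rot: [0.999, 0.05, -0.001, -0.001]
ft_force: [0.2, -0.6, -0.7]
grip_width: 0.0158
grasp_force: 66.8
```

Emit:
carry_out(
  plan=[
    {"dx": 0,"dy": 0,"dz": 15,"twist": 0,"fingers": 1},
    {"dx": 0,"dy": 0,"dz": 28,"twist": 0,"fingers": 1},
    {"dx": 0,"dy": 0,"dz": 36,"twist": 0,"fingers": 1},
    {"dx": 0,"dy": 0,"dz": 41,"twist": 0,"fingers": 1},
    {"dx": 0,"dy": 0,"dz": 44,"twist": 0,"fingers": 1},
  ],
)

```text
clock: 10.47
eef_pos: [0.4307, -0.4506, 0.0149]
tool_rot: [0.999, 0.051, -0.0, -0.0]
ft_force: [0.5, -0.3, -0.3]
grip_width: 0.0158
grasp_force: 66.8
```

Run:
```python
from p import *
o=bot.get_obs();print(rel([.43,-.45,.0085]),o["eef_pos"],o["ft_force"])
```

```text
(array([-0.6, -0.7,  6.4]), np.float64(5.8), array([-0.81,  0.64,  0.04,  0.97, -0.  ,  2.23])) [ 0.43066507 -0.45064657  0.014934  ] [ 0.46226351 -0.29040859 -0.25062968]
```

Emit:
carry_out(
  plan=[
    {"dx": 0,"dy": 0,"dz": 3,"twist": 0,"fingers": 1},
    {"dx": 0,"dy": 0,"dz": 5,"twist": 0,"fingers": 1},
    {"dx": 0,"dy": 0,"dz": 6,"twist": 0,"fingers": 1},
    {"dx": 0,"dy": 0,"dz": 6,"twist": 0,"fingers": 1},
    {"dx": 0,"dy": 0,"dz": 6,"twist": 0,"fingers": 1},
  ],
)

```text
clock: 10.88
eef_pos: [0.431, -0.4506, 0.01]
tool_rot: [0.999, 0.051, 0.0, 0.0]
ft_force: [0.1, 0.2, -1.0]
grip_width: 0.016
grasp_force: 66.8
```

Emit:
carry_out(
  plan=[
    {"dx": 0,"dy": 0,"dz": 0,"twist": 0,"fingers": 0.4},
    {"dx": 0,"dy": 0,"dz": 0,"twist": 0,"fingers": 0.2},
    {"dx": 0,"dy": 0,"dz": 0,"twist": 0,"fingers": -0.2},
    {"dx": 0,"dy": 0,"dz": 0,"twist": 0,"fingers": -0.5},
    {"dx": 0,"dy": 0,"dz": 0,"twist": 0,"fingers": -0.5},
  ],
)

```text
clock: 11.3
eef_pos: [0.4308, -0.4504, 0.0096]
tool_rot: [0.999, 0.051, 0.0, 0.0]
ft_force: [-0.5, 0.1, 0.2]
grip_width: 0.0639
grasp_force: 0.0
```

Run:
```python
from p import *
o=bot.get_obs();p=o["eef_pos"];k=np.array([.5240,-.1900,0])
print(p,o["grip_width"],"knob est",L(-.085,.115,.184)); y=rel(p)[1]
print(leg(p,y,(.40,-.20,.27)),leg(np.array([.40,-.20,.27]),y,L(-.085,.115,.23)))
```

```text
[ 0.43080049 -0.45042233  0.00956232] 0.06394687302973956 knob est [ 0.52376906 -0.19017633  0.184     ]
[  -5. -252. -260.] [124.   3.  40.]
```

Emit:
carry_out(
  plan=[
    {"dx": 0,"dy": 0,"dz": -25,"twist": 0,"fingers": -0.7},
    {"dx": 0,"dy": 0,"dz": -65,"twist": 0,"fingers": -1},
    {"dx": 0,"dy": -5,"dz": -105,"twist": 0,"fingers": -1},
    {"dx": 0,"dy": -15,"dz": -145,"twist": 0,"fingers": -1},
    {"dx": 0,"dy": -30,"dz": -182,"twist": 0,"fingers": -1},
  ],
)

```text
clock: 11.72
eef_pos: [0.4277, -0.4211, 0.1937]
tool_rot: [0.999, 0.05, 0.0, 0.001]
ft_force: [1.8, -0.7, 0.6]
grip_width: 0.0853
grasp_force: 0.0
```

Emit:
carry_out(
  plan=[
    {"dx": 0,"dy": -35,"dz": -20,"twist": 0,"fingers": -1},
    {"dx": 0,"dy": -72,"dz": -35,"twist": 0,"fingers": -1},
    {"dx": 0,"dy": -110,"dz": -50,"twist": 0,"fingers": -1},
    {"dx": -2,"dy": -150,"dz": -60,"twist": 0,"fingers": -1},
    {"dx": -5,"dy": -190,"dz": -68,"twist": 0,"fingers": -1},
  ],
)

```text
clock: 12.13
eef_pos: [0.4033, -0.2306, 0.2607]
tool_rot: [0.999, 0.051, 0.001, 0.001]
ft_force: [1.0, 1.1, 0.3]
grip_width: 0.0852
grasp_force: 0.0
```

Run:
```python
from p import *
o=bot.get_obs();p=o["eef_pos"];print(p,rel(L(-.085,.115,.22)))
t=camera("top");s=camera("scene")
print(blobs(s,(0,150,60),(3,255,255),20,(250,140,310,200))[1])
print("yel",blobs(t,(22,120,80),(32,255,255),5,(300,150,420,275))[1])
```

```text
[ 0.40330736 -0.23063431  0.26070082] (array([123.9, -28.1,  40.9]), np.float64(5.8), array([-0.52,  0.16, -0.02,  1.39,  0.  ,  2.52]))
[(array([281.1, 169.9]), [275, 160, 14, 23, 236])]
yel [(array([339.2, 226.3]), [335, 225, 10, 4, 26]), (array([341.2, 254.6]), [337, 253, 10, 4, 24])]
```

Emit:
carry_out(
  plan=[
    {"dx": 25,"dy": -6,"dz": 0,"twist": 0,"fingers": -1},
    {"dx": 55,"dy": -13,"dz": 5,"twist": 0,"fingers": -1},
    {"dx": 90,"dy": -22,"dz": 15,"twist": 0,"fingers": -1},
    {"dx": 115,"dy": -28,"dz": 25,"twist": 0,"fingers": -1},
    {"dx": 124,"dy": -28,"dz": 35,"twist": 0,"fingers": -1},
  ],
)

```text
clock: 12.65
eef_pos: [0.5271, -0.1905, 0.2234]
tool_rot: [0.999, 0.052, 0.001, -0.0]
ft_force: [-0.9, -1.0, 0.3]
grip_width: 0.0855
grasp_force: 0.0
```

Emit:
carry_out(
  plan=[
    {"dx": 0,"dy": 0,"dz": 20,"twist": 0,"fingers": -1},
    {"dx": 0,"dy": 0,"dz": 45,"twist": 0,"fingers": -1},
    {"dx": 0,"dy": 0,"dz": 65,"twist": 0,"fingers": -1},
    {"dx": 0,"dy": 0,"dz": 74,"twist": 0,"fingers": -1},
    {"dx": 0,"dy": 0,"dz": 75,"twist": 0,"fingers": -1},
  ],
)

```text
clock: 13.07
eef_pos: [0.5218, -0.1915, 0.1467]
tool_rot: [0.999, 0.051, -0.003, -0.001]
ft_force: [-0.9, 0.9, 0.7]
grip_width: 0.0853
grasp_force: 0.0
```

Emit:
carry_out(
  plan=[
    {"dx": 0,"dy": 0,"dz": 0,"twist": 0,"fingers": 1},
    {"dx": 0,"dy": 0,"dz": 0,"twist": 0,"fingers": 1},
    {"dx": 0,"dy": 0,"dz": 0,"twist": 0,"fingers": 1},
    {"dx": 0,"dy": 0,"dz": 0,"twist": 0,"fingers": 1},
    {"dx": 0,"dy": 0,"dz": 0,"twist": 0,"fingers": 1},
  ],
)

```text
clock: 13.48
eef_pos: [0.5243, -0.1892, 0.1505]
tool_rot: [0.999, 0.051, 0.001, -0.003]
ft_force: [-1.1, 20.0, 4.8]
grip_width: 0.0259
grasp_force: 10.0
```

Emit:
carry_out(
  plan=[
    {"dx": 0,"dy": 0,"dz": 0,"twist": 0,"fingers": 1},
    {"dx": 0,"dy": 0,"dz": 0,"twist": 0,"fingers": 1},
    {"dx": 0,"dy": 0,"dz": 0,"twist": 0,"fingers": 1},
    {"dx": 0,"dy": 0,"dz": 0,"twist": 0,"fingers": 1},
    {"dx": 0,"dy": 0,"dz": 0,"twist": 0,"fingers": 1},
  ],
)

```text
clock: 13.9
eef_pos: [0.5242, -0.1884, 0.1504]
tool_rot: [0.999, 0.052, 0.001, -0.003]
ft_force: [0.1, 9.6, 4.1]
grip_width: 0.0231
grasp_force: 58.5
```

Emit:
carry_out(
  plan=[
    {"dx": 0,"dy": -1,"dz": 3,"twist": 0,"fingers": 1},
    {"dx": 0,"dy": -1.5,"dz": 8,"twist": 0,"fingers": 1},
    {"dx": 0,"dy": -1.5,"dz": 14,"twist": 0,"fingers": 1},
    {"dx": 0,"dy": -1.5,"dz": 20,"twist": 0,"fingers": 1},
    {"dx": 0,"dy": -1.5,"dz": 26,"twist": 0,"fingers": 1},
  ],
)

```text
clock: 14.32
eef_pos: [0.5243, -0.1884, 0.1249]
tool_rot: [0.999, 0.052, 0.001, -0.001]
ft_force: [-1.4, 4.7, 6.1]
grip_width: 0.0227
grasp_force: 58.7
```

Run:
```python
from p import *
s=camera("scene");t=camera("top")
print(blobs(s,(0,150,60),(3,255,255),10,(240,120,330,260))[1])
print(blobs(s,(4,180,120),(17,255,255),60,(150,110,340,270))[1])
```

```text
[(array([281.5, 179.1]), [277, 169, 11, 23, 181])]
[(array([223.6, 201.2]), [218, 187, 13, 27, 133]), (array([292.8, 225.9]), [261, 202, 59, 38, 542]), (array([285.9, 211.7]), [278, 206, 16, 13, 65])]
```

Emit:
carry_out(
  plan=[
    {"dx": 0,"dy": -1,"dz": 7,"twist": 0,"fingers": 1},
    {"dx": 0,"dy": -1,"dz": 14,"twist": 0,"fingers": 1},
    {"dx": 0,"dy": -1,"dz": 21,"twist": 0,"fingers": 1},
    {"dx": 0,"dy": -1,"dz": 28,"twist": 0,"fingers": 1},
    {"dx": 0,"dy": -1,"dz": 35,"twist": 0,"fingers": 1},
  ],
)

```text
clock: 14.83
eef_pos: [0.5242, -0.1884, 0.0898]
tool_rot: [0.999, 0.051, 0.001, -0.0]
ft_force: [-1.2, 3.5, 6.6]
grip_width: 0.0231
grasp_force: 59.6
```

Emit:
carry_out(
  plan=[
    {"dx": 0,"dy": 0,"dz": 7,"twist": 0,"fingers": 1},
    {"dx": 0,"dy": 0,"dz": 14,"twist": 0,"fingers": 1},
    {"dx": 0,"dy": 0,"dz": 21,"twist": 0,"fingers": 1},
    {"dx": 0,"dy": 0,"dz": 26,"twist": 0,"fingers": 1},
    {"dx": 0,"dy": 0,"dz": 30,"twist": 0,"fingers": 1},
  ],
)

```text
clock: 15.25
eef_pos: [0.5243, -0.1884, 0.0594]
tool_rot: [0.999, 0.051, 0.001, -0.001]
ft_force: [-0.9, 4.2, 6.1]
grip_width: 0.023
grasp_force: 59.5
```

Emit:
carry_out(
  plan=[
    {"dx": 0,"dy": 0,"dz": 2,"twist": 0,"fingers": 1},
    {"dx": 0,"dy": 0,"dz": 4,"twist": 0,"fingers": 1},
    {"dx": 0,"dy": 0,"dz": 6,"twist": 0,"fingers": 1},
    {"dx": 0,"dy": 0,"dz": 6,"twist": 0,"fingers": 1},
    {"dx": 0,"dy": 0,"dz": 6,"twist": 0,"fingers": 1},
  ],
)

```text
clock: 15.67
eef_pos: [0.5243, -0.1884, 0.0553]
tool_rot: [0.999, 0.051, 0.001, -0.0]
ft_force: [-4.5, 5.9, 16.3]
grip_width: 0.0228
grasp_force: 60.6
```

Emit:
carry_out(
  plan=[
    {"dx": 0,"dy": 0,"dz": -1,"twist": 0,"fingers": 0.2},
    {"dx": 0,"dy": 0,"dz": -1,"twist": 0,"fingers": -0.3},
    {"dx": 0,"dy": 0,"dz": -1,"twist": 0,"fingers": -1},
    {"dx": 0,"dy": 0,"dz": -1,"twist": 0,"fingers": -1},
    {"dx": 0,"dy": 0,"dz": -1,"twist": 0,"fingers": -1},
  ],
)

```text
clock: 16.08
eef_pos: [0.5234, -0.1894, 0.053]
tool_rot: [0.999, 0.051, -0.0, 0.0]
ft_force: [0.1, 1.0, 0.2]
grip_width: 0.0802
grasp_force: 0.0
```

Emit:
carry_out(
  plan=[
    {"dx": 0,"dy": 0,"dz": -15,"twist": 0,"fingers": -1},
    {"dx": 0,"dy": 0,"dz": -50,"twist": 0,"fingers": -1},
    {"dx": 0,"dy": 0,"dz": -85,"twist": 0,"fingers": -1},
    {"dx": 0,"dy": 0,"dz": -120,"twist": 0,"fingers": -1},
    {"dx": 0,"dy": 0,"dz": -145,"twist": 0,"fingers": -1},
  ],
)

```text
clock: 16.5
eef_pos: [0.5243, -0.1896, 0.2014]
tool_rot: [0.999, 0.051, 0.001, 0.001]
ft_force: [1.1, -0.5, 0.1]
grip_width: 0.0853
grasp_force: 0.0
```

Emit:
carry_out(
  plan=[
    {"dx": -25,"dy": 0,"dz": -15,"twist": 0,"fingers": -1},
    {"dx": -60,"dy": 0,"dz": -30,"twist": 0,"fingers": -1},
    {"dx": -100,"dy": 0,"dz": -40,"twist": 0,"fingers": -1},
    {"dx": -140,"dy": 0,"dz": -45,"twist": 0,"fingers": -1},
    {"dx": -160,"dy": 0,"dz": -50,"twist": 0,"fingers": -1},
  ],
)

```text
clock: 16.92
eef_pos: [0.3606, -0.2051, 0.2487]
tool_rot: [0.999, 0.05, -0.001, 0.0]
ft_force: [0.5, 0.0, -0.9]
grip_width: 0.0853
grasp_force: 0.0
```

Run:
```python
from p import *
s=camera("scene");t=camera("top")
print(tri((t,*blobs(t,(0,150,60),(3,255,255),10,(190,150,250,220))[1][0][0]),(s,*blobs(s,(0,150,60),(3,255,255),10,(250,150,330,250))[1][0][0])))
cv2.imwrite("pics/fin.png",np.hstack([cv2.resize(t["image"][100:280,180:370],(400,380)),cv2.resize(s["image"][130:310,150:340],(400,380))])[:,:,::-1])
```

```text
(array([ 0.52425044, -0.18741244,  0.06671073]), [array([0.1, 0. ]), array([ 0.1, -0. ])])
```

View pics/fin.png

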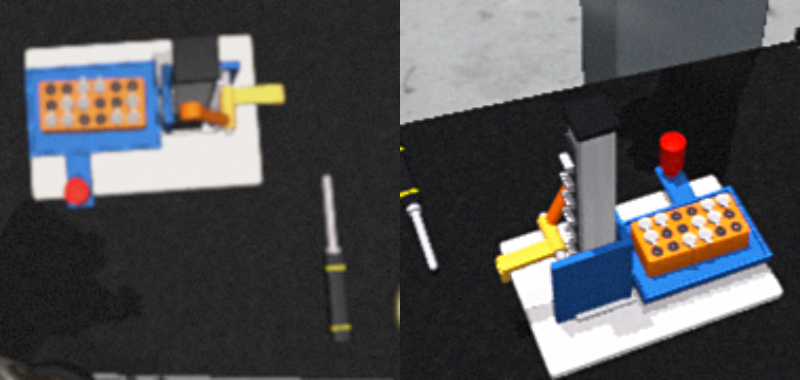

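In the final view the platform is down, with the knob centroid at z≈0.067. The lever is thrown back at crop (205,112), the block is on the platform, and the rod lies flat and clear at crop (335,260).

```bash
python3 -c "
from workcell import job_done
print(job_done())"
```

```text
the job is handed in; nothing more can be done
None
```

I handed the job in at about 17 s of robot time with every step done; no verdict came back. The lever is thrown back, the platform is fully down with the block standing on it, and the rod lies flat on the worktop, clear of the lift.

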